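Draw out the filings tray

ROBOT

A 6-joint arm with a two-finger parallel gripper is mounted at the origin on a cart in front of the work surface, level with it; the furniture and walls round the work are solid. World frame = base frame: x ahead of the robot, y to its left, z up, the work surface at z = 0. Lengths are in mm, angles in degrees, forces in N, time in s.
With the tool pointing down it reaches from about 300 to 850 mm from the base axis. Payload 4.2 kg.
Tool frame: the origin (TCP) lies on the centre line of the jaws, within the pads' length; the fingertips stand 14 mm ahead of it and the grasp point (between the pads) lies 5 mm behind it; z points along the fingers, y is the line along which they close (so a half turn about z gives the same grasp; the last joint's range is limited). The gripper opens to 91 mm and grips with 3 to 60 N. Pads are 32 mm wide; open, the fingers measure 118 mm over their backs; the gripper's body (76 mm by 178 mm) begins 60 mm behind the grasp point.
Start: joints at [-69.844, 18.312, 89.639, -0, 72.044, -1.146], TCP at [208.897, -535.727, 227.976] pointing down, gripper open.
Joint ranges: [-177.97, 177.97], [-48.28, 115.42], [12.27, 149.76], [-77.06, 257.06], [2.81, 150.46], [-146.56, 146.56]. Speed limits (degrees/s): [147.25, 147.25, 180, 180, 180, 180].

INTERFACE

Orientations are given as [roll, pitch, yaw] about the fixed x, y, z axes, in that order (R = Rz(yaw) Ry(pitch) Rx(roll)).
In Python, from workcell import env gives the robot as it stands.
- The arm moves only by the tool arm_command, never from a script. Its argument "motion" is a list of rows, each an object with "offset": the shift along the tool's x, y, z in m, a list of three; "spin": the turn about the tool's z in rad. In form: [{"offset": [tx, ty, tz], "spin": spin}, ...]. A call has 1 to 5 rows; each row shifts and turns the commanded pose from where the row before left it, along the tool's axes as they then stand; what a row does not reach is not made up. A row lasts 1/8 s, in which the tool goes at most 62.5 mm and 10.7 degrees, less where a joint would pass 70% of its speed; a pose out of reach is approached as far as the arm can. A call with a gripper value outside its range is refused whole. "jaw" is the finger opening in m, from 0 to 0.0912, set as the call begins (left out, the last holds). The fingers move at their own pace and stop on an object; "newtons" is the grip in N (left out, the last holds). Time passes only in rows, so rows that do not move let the fingers close. It gives the time, the measured TCP pose, the force, the opening and the grip force at its end, in the units of the state.
- env.state(): the state, without advancing time (a new reading comes with each control period).
- env.grab_frame(name): name is "side" or "top" or "wrist"; returns (picture, depth): 400x640x3 uint8, blue, green, red; 400x640 float32, mm along the optical axis (not along the pixel's ray), 0 where there is no reading.
- env.camera_model(name): a dict with "fx", "fy", "cx", "cy" (pixels), "eye" and "rotation" of the camera in the world; the wrist camera has in their place "hand_eye" (4x4, takes a point from camera to tool coordinates, whose origin is the TCP and whose axes are the flange's). Camera axes: x right, y down, z forward; pixel columns grow to the right and rows downward; lengths in mm; the calibration is good to about 2 mm. A picture is of the moment at which its call begins: read the wrist's pose just before it. camera_model takes no time and is no camera call.
- env.job_done(): hands the job in; it is judged then, once.
Trained networks look in the newest picture that a camera, given by its name, has taken for a name from the list of things; names that differ only in an ending like _2 or _b are one class to them, and where a whole thing is asked for, a point or a joint stands for the part that bears it (a point fixed in the world has none). Each returns a list of dicts, best first, with "score" (0 to 1); they miss things now and then, are a little off and sometimes report something else, mostly with a low value. They report only what shows in the picture. A call takes as long as a camera call.
- env.boxes_of(camera, target): "bbox" ([left, top, right, bottom] in pixels, round what is visible of it).
- env.pinpoint(camera, target): "location" ([column, row] in pixels: a listed point, or the origin of a listed thing).
The state is a dict: "time_s": time; "qpos": joint angles; "qvel": joint speeds; "effort": joint torques, N m; "ee_pos": TCP position; "ee_rot": TCP orientation; "force": force on the tool from outside, world axes, zero at the start; "torque": the same for the moment, N m; "gripper_width": finger opening in mm; "gripper_force": force on a finger pad.
Only numpy, scipy, OpenCV 4.12 (cv2) and the standard library are available. Lean on these libraries where they do the work, as an engineer would, in place of code of your own. Each camera call takes 0.05 s, during which the arm holds its last target. There are 200 camera calls.

TASK

Draw the steel filings tray out of the low wooden filing box as far as it goes, using only your fingertips and gripping or lifting nothing. First slide the tin of silver scrap that stands in front of the tray aside along the work board, so that the tray will not run into it, and swing the brass hook off its stud; then hook a fingertip behind the tray's upturned front lip and draw. The tin stays on the board, and everything else stays where it is.

Things in the scene. Friction and masses are not known exactly. Their poses are not given: they have to be found in the camera images.
- filing_box: Low beech filing box, 150 mm deep, 160 wide, 40 high, slotted steel deck with a V-cut peg (top 56 mm up), fixed on a work board 40 mm thick. Origin on the board's top, middle of the box's front edge; x into the box (tray comes out along -x), y left seen from the front. Heights count from the board. Board: x -130 to 155, y -200 to 85 mm. Cheeks: y 66 to 80 mm either side. Deck starts at x = 68 mm.
- tray: Sheet-steel tray, 118 mm long and wide, floor top 12 mm and side walls 29 mm up; origin and axes those of the filing box while home. It slides out along -x of the box by 90 mm to a stop, on plain runners (about 1.5 N drag), and stays where it is left. Its upturned front wall, the lip, is 3 mm thick (x = 19 to 22 mm when home). A 7 mm brass stud stands at x = 29, y = -46 mm, top 53 mm up.
- tray_lip (a point): Middle of the lip's rolled top edge (5 mm thick, 118 mm wide), 38.5 mm above the board; its x in the box's frame is 20.5 mm with the tray home and -69.5 mm with the tray fully out. Behind the lip, tray home: 46 mm of gap back to the deck, 26 mm deep to the tray floor, free from y = -42 mm (stud) to 57 mm (left wall).
- hook (a joint): Angle of the flat brass swing hook, in rad: 0 hooked round the stud, grows as its free end swings to the box's right (-y), ends at 1.7; from 0.25 it is clear of the stud. Upright pivot, light friction (about 0.02 N m), stays where it is left. While hooked it holds the tray shut (2.5 mm of play).
- hook_pivot (a point): Axis of the hook, fixed on the box at x = 84, y = -46 mm, 43 mm up. The hook lies flat, 41 to 45 mm above the board, 68 mm long, towards the front.
- hook_knob (a point): Middle of the finger knob on the hook, 55 mm above the board: an upright brass knob 20 mm high (45 to 65 mm up), 5 mm thick at its foot and 10 mm at its head, 41 mm from the pivot. Push it sideways to -y of the box.
- scrap_tin: Round shallow tin of silver scrap, 82 mm across, 18 high, about 70 g (varies), loose on the board in front of the tray. Origin at the centre of its underside.
- brass_oiler: Brass oiler with a lid, 31 mm across and 34 high, bystander; origin at the centre of its underside.
- wax_ring: Green wax ring blank, 26 mm across and 14 high, bystander; origin at the centre of its underside.
- stone_tray: Round dark tray of small stones, 70 mm across and 8 high, bystander; origin at the centre of its underside.
- blue_lighter: Gas lighter, 70 x 24 x 13 mm, long along its y, bystander; origin at the centre of its underside.
- sort_dish: White sorting dish with gold grains, 63 mm across and 22 high, bystander; origin at the centre of its underside.
- small_ring: Small green wax ring, 22 mm across and 7 high, on the box's deck, bystander; origin at the centre of its underside.

How it is judged (in metres and radians):
On the way:
1. the hook is swung off its stud while the tray is still home (value of joint hook above 0.25 rad and x of tray_lip in the frame of filing_box above 0.005 m), for 0.1 s.
At the end, for the whole second after the job is handed in: The tray is drawn out to its stop (within 8 mm of its 90 mm); the scrap tin stands level and at rest on the work board, clear of the tray (x of tray_lip in the frame of filing_box below -0.0615 m and z of scrap_tin in the frame of filing_box between -0.004 and 0.004 m and angle between scrap_tin's own z axis and vertical below 0.1 rad and linear speed of scrap_tin below 0.01 m/s); the robot touches nothing.
It fails at once if the scrap tin is lifted or tipped (z of scrap_tin in the frame of filing_box above 0.01 m or angle between scrap_tin's own z axis and vertical above 0.3 rad).
It fails at once if the tray runs into the scrap tin (contact force between tray and scrap_tin above 0.3 N).
It fails at once if another thing on the bench is moved by more than 20 mm (distance of any of brass_oiler, wax_ring, stone_tray, blue_lighter, sort_dish, small_ring from where it was at the start of the episode above 0.02 m).
It also fails if it takes over 51 s, if anything falls off the work surface, if the arm or the gripper's body presses on something with over 40 N, if the wrist force passes 120 N, or if a joint passes its speed limit or range.

## Working session

There is one attempt and no reset: what is moved stays moved. The work goes in short steps, Python scripts to look and compute and a tool call to move; the robot and the scene stay as the last step left them, time stands still between calls to the robot, and variables do not carry over. Pictures are saved under pics/ and viewed, at most 10 in all, crops included, and the job is handed in when it is done.

Besides the shell and the picture viewer there is one more tool, called after "Emit:" in YAML: its name, and indented under it one key for each argument. arm_command: Moves the arm, as the interface text tells. Its arguments: {"type":"object","properties":{"motion":{"type":"array"},"jaw":{"type":"number"},"newtons":{"type":"number"}},"required":["motion"]}

```bash
mkdir -p pics; ls; cat > h.py <<'E'
import numpy as np, cv2
from workcell import env
from scipy.spatial.transform import Rotation as R
def cam(n):
    m=env.camera_model(n)
    if 'eye' in m: return m,np.array(m['rotation'],float).reshape(3,3),np.array(m['eye'],float)
    s=env.state(); T=np.array(m['hand_eye']).reshape(4,4)
    Rt=R.from_euler('xyz',s['ee_rot'],degrees=True).as_matrix()
    return m,Rt@T[:3,:3],Rt@T[:3,3]+np.array(s['ee_pos'])
def ray(c,p):
    m,Rm,e=c
    return Rm@np.array([(p[0]-m['cx'])/m['fx'],(p[1]-m['cy'])/m['fy'],1.])
def at_z(c,p,z):
    d=ray(c,p); return c[2]+d*(z-c[2][2])/d[2]
def at_d(c,p,dep):
    u,v=int(round(p[0])),int(round(p[1])); w=dep[max(0,v-1):v+2,max(0,u-1):u+2]; w=w[w>0]
    return c[2]+ray(c,p)*np.median(w) if w.size else None
def proj(c,P):
    m,Rm,e=c; q=Rm.T@(np.array(P)-e); return q[0]/q[2]*m['fx']+m['cx'],q[1]/q[2]*m['fy']+m['cy']
E
python3 - <<'E'
from h import *
np.set_printoptions(precision=1,suppress=True)
print(env.state())
for n in ['top','side']:
    c=cam(n); im,d=env.grab_frame(n); cv2.imwrite(f'pics/{n}0.png',im); np.save(f'pics/{n}0.npy',d)
    print(n,c)
    for t in ['filing_box','tray','tray_lip','hook_pivot','hook_knob','scrap_tin','brass_oiler','wax_ring','stone_tray','blue_lighter','sort_dish','small_ring']:
        for r in env.pinpoint(n,t)[:2]:
            print(t,round(r['score'],2),np.array(r['location']),at_d(c,r['location'],d))
E
```

```text
pics
{'time_s': 0.0, 'qpos': array([-69.8,  18.4,  89.7,  -0. ,  72. ,  -1.1]), 'qvel': array([0. , 0. , 0. , 0.2, 0. , 0. ]), 'effort': array([ -0. , -41.2, -23.2,   0.1,   0. ,  -0. ]), 'ee_pos': array([ 208.7, -535.3,  227.1]), 'ee_rot': array([-179.9,   -0. ,   21.3]), 'force': array([0.3, 0.4, 0.3]), 'torque': array([-0.,  0.,  0.]), 'gripper_force': 0.0, 'gripper_width': 91.26793762782172}Traceback (most recent call last):
  File "<stdin>", line 5, in <module>
  File "h.py", line 6, in cam
    if 'eye' in m: return m,np.array(m['rotation'],float).reshape(3,3),np.array(m['eye'],float)
                            ~~~~~~~~~~~~~~~~~~~~~~~~~~~~~~~~~~~~~^^^^^
ValueError: cannot reshape array of size 3 into shape (3,3)
```

```bash
python3 - <<'E'
s=open('h.py').read()
s=s.replace("np.array(m['rotation'],float).reshape(3,3)","R.from_euler('xyz',m['rotation'],degrees=True).as_matrix()")
open('h.py','w').write(s)
E
python3 - <<'E'
from h import *
np.set_printoptions(precision=1,suppress=True)
for n in ['top','side']:
    print(env.camera_model(n))
    c=cam(n); im,d=env.grab_frame(n); cv2.imwrite(f'pics/{n}0.png',im); np.save(f'pics/{n}0.npy',d)
    for t in ['filing_box','tray','tray_lip','hook_pivot','hook_knob','scrap_tin','brass_oiler','wax_ring','stone_tray','blue_lighter','sort_dish','small_ring']:
        for r in env.pinpoint(n,t)[:2]:
            print(t,round(r['score'],2),np.array(r['location']),at_d(c,r['location'],d))
E
```

```text
{'fx': 490.11175554143557, 'fy': 490.11175554143557, 'cx': 320.09638679410114, 'cy': 206.7093959268292, 'eye': array([ 428.8, -291.3, 1009.8]), 'rotation': array([-173.6,    1.4,  -91.4])}
filing_box 0.89 [357.6 225.7] [ 498.9 -342.6   42.2]
tray 0.93 [353.2 223.9] [ 502.7 -334.1   41.6]
tray_lip 0.76 [355.4 211.2] [ 523.9 -337.4   79.4]
hook_pivot 0.83 [392.4 186.9] [ 567.4 -408.3   88.6]
hook_knob 0.77 [392.6 206.6] [ 528.  -405.   105.9]
scrap_tin 0.83 [339.9 248. ] [ 455.6 -306.3   51.9]
scrap_tin 0.58 [244.6 244.1] [ 468.5 -117.    34.9]
brass_oiler 0.71 [431.9 218.8] [ 508.1 -487.7   49.7]
brass_oiler 0.57 [242.3 239.5] [ 477.7 -112.6   35.5]
wax_ring 0.64 [217.7 162.1] [639.8 -59.4  18.6]
stone_tray 0.93 [256.5 192. ] [ 576.6 -137.7    8.2]
blue_lighter 0.7 [441.9 183.9] [ 575.8 -509.6   54.3]
sort_dish 0.79 [433.7 222. ] [ 501.7 -490.9   49.7]
small_ring 0.52 [347.3 166.8] [ 615.  -325.4   55.1]
{'fx': 430.65194103593734, 'fy': 430.65194103593734, 'cx': 320.29248021987775, 'cy': 197.83017941668516, 'eye': array([402.8, 476.6, 512.4]), 'rotation': array([-119. ,    0.5, -169.1])}
filing_box 0.71 [347.3 205.2] [ 502.7 -336.3   40.3]
tray 0.92 [345.  203.9] [ 507.1 -330.1   46.7]
tray_lip 0.61 [337.5 187.9] [ 525.7 -341.9   78.1]
hook_pivot 0.64 [320.7 170.3] [ 576.2 -412.4   83.3]
hook_knob 0.56 [342.7 170.3] [ 531.9 -464.7   62.4]
scrap_tin 0.7 [369.3 216.7] [ 449.4 -270.6   56.2]
brass_oiler 0.66 [339.8 291.2] [478.7 -68.4  30.4]
wax_ring 0.74 [236.5 296.2] [651.7 -43.5  13.8]
stone_tray 0.94 [290.  270.9] [ 581.1 -131.8    8.5]
blue_lighter 0.6 [324.6 171.9] [ 565.5 -404.    84. ]
sort_dish 0.55 [351.2 177.2] [ 504.  -406.5   74.4]
small_ring 0.61 [299.9 189.8] [ 602.5 -312.9   81.6]
```

View pics/top0.png

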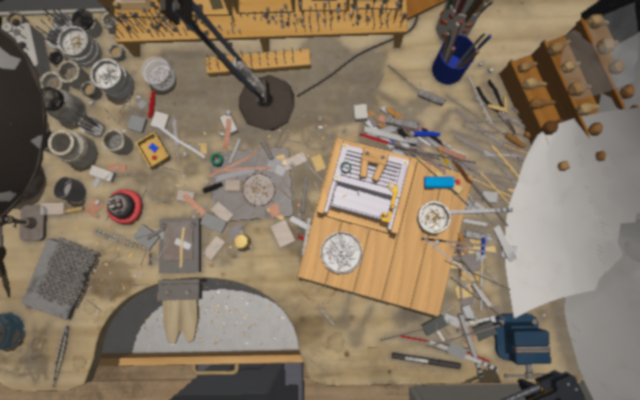

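View pics/side0.png

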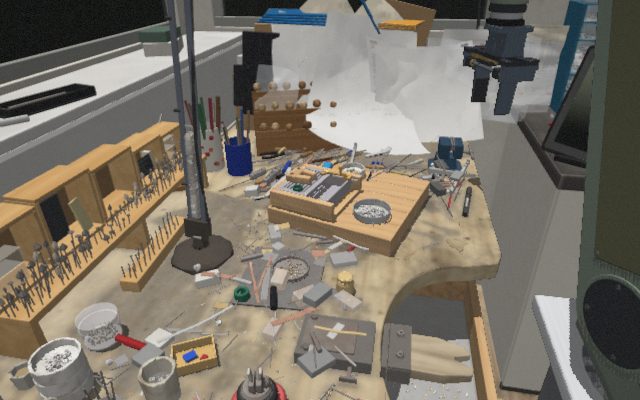

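The top view shows the board with the box at about (365,185) and the tin at (341,252). The dish is at (434,217) and the lighter at (440,183), both on the board. The oiler is off it at (241,242). The box is turned about -15°, so I'll turn the tool to yaw ≈75 and look from near.

Emit:
arm_command:
  motion:
    - {"offset":[0,0,-0.02],"spin":-0.186}
    - {"offset":[0,0,-0.02],"spin":-0.186}
    - {"offset":[0,0,-0.02],"spin":-0.186}
    - {"offset":[0,0,0],"spin":-0.186}
    - {"offset":[0,0,0],"spin":-0.186}
  jaw: 0.04

```text
time_s: 1.92
ee_pos: [208.9, -535.8, 288.3]
ee_rot: [180.0, 0.0, 74.9]
force: [0.2, -0.9, 0.1]
gripper_width: 44.2
gripper_force: 0.0
```

```bash
python3 - <<'E'
from h import *
np.set_printoptions(precision=1,suppress=True)
print(env.camera_model('wrist')); s=env.state(); print(s['ee_pos'],s['ee_rot'])
# box corner estimates from top: board corners at z=40
c=cam('top')
for p in [(300,277),(438,314),(470,182),(341,140)]: print(p,at_z(c,p,40))
# tool delta
Rt=R.from_euler('xyz',s['ee_rot'],degrees=True).as_matrix()
print('delta tool to (430,-335,300)',Rt.T@(np.array([430,-335,300])-s['ee_pos']))
E
```

```text
{'fx': 321.62020932556874, 'fy': 321.62020932556874, 'cx': 318.89192016465415, 'cy': 204.62307776302478, 'hand_eye': array([[   0. ,   -1. ,   -0.2,   67.8],
       [   1. ,    0. ,   -0. ,    0. ],
       [   0. ,   -0.2,    1. , -156.2],
       [   0. ,    0. ,    0. ,    1. ]])}
[ 208.9 -535.8  288.3] [180.    0.   74.9]
(300, 277) [ 401.1 -226.7   40. ]
(438, 314) [ 324.1 -492.2   40. ]
(470, 182) [ 580.2 -568.6   40. ]
(341, 140) [ 673.3 -314.9   40. ]
delta tool to (430,-335,300) [251.4 161.3 -11.7]
```

Emit:
arm_command:
  motion:
    - {"offset":[0.047,0.039,0.003],"spin":0}
    - {"offset":[0.047,0.039,0.003],"spin":0}
    - {"offset":[0.047,0.039,0.003],"spin":0}
    - {"offset":[0.047,0.039,0.003],"spin":0}
    - {"offset":[0.047,0.039,0.003],"spin":0}

```text
time_s: 2.55
ee_pos: [460.8, -359.8, 273.0]
ee_rot: [180.0, 0.0, 74.6]
force: [0.4, -0.0, 0.3]
gripper_width: 40.2
gripper_force: 0.0
```

```bash
python3 - <<'E'
from h import *
np.set_printoptions(precision=1,suppress=True)
s=env.state(); print(s['ee_pos'],s['ee_rot'])
c=cam('wrist'); im,d=env.grab_frame('wrist'); np.save('pics/w0.npy',d)
Z=dict(filing_box=40,tray=40,tray_lip=78.5,hook_pivot=83,hook_knob=95,scrap_tin=40,sort_dish=40)
for t in Z:
    for r in env.pinpoint('wrist',t)[:1]:
        p=r['location']; print(t,round(r['score'],2),np.array(p),'z-plane',at_z(c,p,Z[t]),'depth',at_d(c,p,d)); cv2.circle(im,tuple(int(round(v)) for v in p),3,(0,0,255),1)
cv2.imwrite('pics/w0.png',im)
E
```

```text
[ 460.8 -359.8  273. ] [180.    0.   74.6]
filing_box 0.93 [344.8 158.3] z-plane [ 498.3 -341.    40. ] depth [ 498.3 -341.1   39.8]
tray_lip 0.73 [370.2 157.8] z-plane [ 523.1 -343.2   78.5] depth [ 523.2 -343.3   77.5]
hook_pivot 0.92 [425.8 202.6] z-plane [ 570.7 -407.    83. ] depth [ 569.7 -405.8   86.7]
hook_knob 0.74 [394.2 213.9] z-plane [ 532.3 -406.4   95. ] depth [ 530.8 -403.4  104. ]
scrap_tin 0.62 [297.6 139. ] z-plane [ 449.9 -304.1   40. ] depth [ 450.7 -303.8   50.7]
sort_dish 0.15 [427.7 201.4] z-plane [ 584.7 -420.1   40. ] depth [ 572.2 -405.3   85.8]
```

View pics/w0.png

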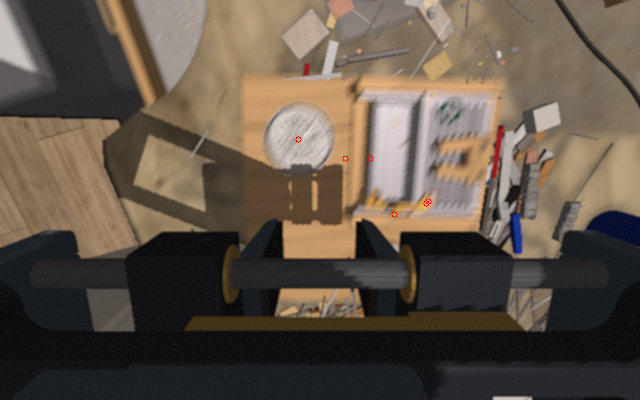

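The wrist view shows the box almost square with the image. The tin is at (298,139), the lip at (370,158) and the hook at about (380-425,205).

```bash
python3 - <<'E'
from h import *
np.set_printoptions(precision=3,suppress=True)
A=np.array([[0,0],[20.5,0],[84,-46],[43,-46]],float)
W=np.array([[498.3,-341],[523.1,-343.2],[570.7,-407],[532,-406]])
a=A-A.mean(0);w=W-W.mean(0)
th=np.arctan2((a[:,0]*w[:,1]-a[:,1]*w[:,0]).sum(),(a*w).sum())
print('kp yaw',np.degrees(th))
for n in ['wrist','top']:
    c=cam(n); d=np.load('pics/w0.npy' if n=='wrist' else 'pics/top0.npy')
    v,u=np.mgrid[:400,:640]; m=c[0]
    P=np.stack([(u-m['cx'])/m['fx']*d,(v-m['cy'])/m['fy']*d,d],-1)@c[1].T+c[2]
    x,y,z=P[...,0],P[...,1],P[...,2]
    if n=='wrist': ok=(d>0)&(v<225)
    else: ok=(d>0)
    near=ok&(x>300)&(x<720)&(y>-620)&(y<-180)
    b=near&(z>36)&(z<130)
    # board/box outline
    k,lab,st,_=cv2.connectedComponentsWithStats(b.astype(np.uint8)); i=1+st[1:,4].argmax(); b=lab==i
    q=np.float32(np.stack([x[b],y[b]],1)); r=cv2.minAreaRect(q); print(n,'board rect',r)
    if n=='top':
        th2=None
    t=near&(np.hypot(x-450,y+305)<55)&(z>47)&(z<70)
    q=np.float32(np.stack([x[t],y[t]],1)); print('tin',len(q),cv2.minEnclosingCircle(q),np.median(z[t]), np.median(z[near&(np.hypot(x-450,y+305)>50)&(np.hypot(x-450,y+305)<60)]))
    # box region: beech 80-ish high cheeks: points z 74..90
    for yw in np.radians([-13,-14,-15,-16,-17]):
        h=b&(z>68)&(np.hypot(x-550,y+360)<140); X=x*np.cos(yw)+y*np.sin(yw);Y=-x*np.sin(yw)+y*np.cos(yw)
        print(np.degrees(yw),np.percentile(X[h],[1,99]),np.percentile(Y[h],[1,99]))
    o=np.array([498.3,-341]); 
    for p in [(341,252)] if n=='top' else []: print('tin pix', at_z(c,p,50))
E
```

```text
kp yaw -14.548692054600746
wrist board rect ((550.5957641601562, -357.4600830078125), (174.7919464111328, 368.0288391113281), 73.46973419189453)
tin 1322 ((444.4784851074219, -310.1022644042969), 40.132179260253906) 50.65885877983902 39.55461943231353
-13.0 [569.435 713.72 ] [-296.429 -143.926]
-14.0 [572.847 716.754] [-284.979 -133.415]
-14.999999999999998 [576.087 719.431] [-273.577 -122.857]
-16.0 [579.3   722.284] [-262.222 -111.826]
-17.0 [582.427 725.171] [-250.659 -100.447]
top board rect ((521.539306640625, -460.0782470703125), (390.43817138671875, 365.5115051269531), 73.17188262939453)
tin 556 ((447.7442626953125, -309.08782958984375), 39.975502014160156) 51.38591023522258 41.41969146902204
-13.0 [569.474 716.197] [-302.655 -142.328]
-14.0 [573.8   719.418] [-290.767 -131.76 ]
-14.999999999999998 [577.459 722.497] [-279.101 -120.953]
-16.0 [580.911 725.489] [-267.499 -109.858]
-17.0 [584.471 728.63 ] [-256.103  -98.49 ]
tin pix [ 447.795 -308.258   50.   ]
```

Fit: box origin ≈ (500.7,-341.2) with yaw ≈ -15°, and the tin at box (-61,17). I'm going to the tin's left, then down, with the fingers 40 mm apart as a pushing fork.

Emit:
arm_command:
  motion:
    - {"offset":[0.055,-0.0135,0],"spin":0}
    - {"offset":[0.055,-0.0135,0],"spin":0}
    - {"offset":[0,0,0.055],"spin":0}
    - {"offset":[0,0,0.055],"spin":0}
    - {"offset":[0,0,0.043],"spin":0}

```text
time_s: 3.58
ee_pos: [461.2, -248.4, 118.5]
ee_rot: [-180.0, 0.0, 74.5]
force: [0.9, -0.1, -0.4]
gripper_width: 40.0
gripper_force: 0.0
```

```bash
cat >> h.py <<'E'
O=np.array([500.7,-341.2]); YW=np.radians(-15.)
def box(P):
    d=np.array(P)[:2]-O; c,s=np.cos(YW),np.sin(YW); return np.array([c*d[0]+s*d[1],-s*d[0]+c*d[1]])
E
python3 - <<'E'
from h import *
np.set_printoptions(precision=1,suppress=True)
s=env.state(); print(s['ee_pos'],box(s['ee_pos']))
c=cam('wrist'); im,d=env.grab_frame('wrist')
cv2.imwrite('pics/w1.png',im)
E
```

```text
[ 461.2 -248.4  118.5] [-62.1  79.5]
```

View pics/w1.png

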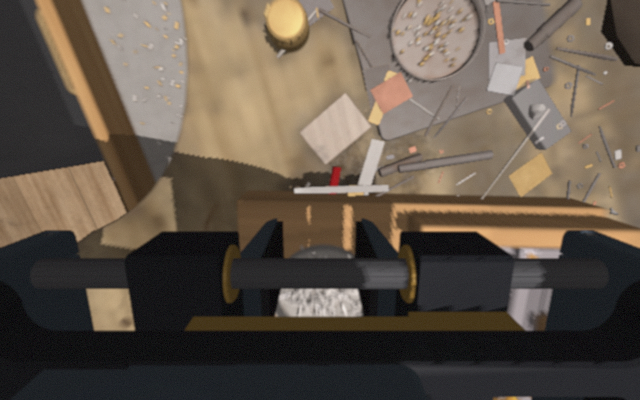

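The tin's near rim shows between the fingers, centred at about (318,250). Going down next.

Emit:
arm_command:
  motion:
    - {"offset":[0.004,0,0.03],"spin":0}
    - {"offset":[0,0,0.029],"spin":0}
    - {"offset":[0,0,0],"spin":0}

```text
time_s: 4.0
ee_pos: [462.2, -244.3, 60.3]
ee_rot: [-179.8, -0.0, 74.5]
force: [-0.2, -0.3, 0.2]
gripper_width: 40.2
gripper_force: 0.0
```

Emit:
arm_command:
  motion:
    - {"offset":[-0.006,0,0],"spin":0}
    - {"offset":[-0.006,0,0],"spin":0}
    - {"offset":[-0.01,0,0],"spin":0}
    - {"offset":[-0.012,0,0],"spin":0}
    - {"offset":[-0.012,0,0],"spin":0}

```text
time_s: 4.62
ee_pos: [451.2, -289.2, 61.2]
ee_rot: [180.0, 0.0, 74.6]
force: [0.2, 0.4, 0.7]
gripper_width: 40.1
gripper_force: 0.6
```

Emit:
arm_command:
  motion:
    - {"offset":[-0.012,0,0],"spin":0}
    - {"offset":[-0.012,0,0],"spin":0}
    - {"offset":[-0.012,0,0],"spin":0}
    - {"offset":[-0.012,0,0],"spin":0}
    - {"offset":[-0.012,0,0],"spin":0}

```text
time_s: 5.25
ee_pos: [435.2, -346.9, 60.9]
ee_rot: [-180.0, 0.0, 74.6]
force: [0.2, 1.3, 0.6]
gripper_width: 40.0
gripper_force: 0.6
```

```bash
python3 - <<'E'
from h import *
np.set_printoptions(precision=1,suppress=True)
s=env.state(); print(s['ee_pos'],box(s['ee_pos']))
c=cam('top'); im,d=env.grab_frame('top')
for r in env.pinpoint('top','scrap_tin')[:2]: p=at_z(c,r['location'],40); print(r,box(p))
for r in env.pinpoint('top','sort_dish')[:2]: p=at_z(c,r['location'],40); print(r,box(p))
cv2.imwrite('pics/t1.png',cv2.resize(im[120:330,280:500],None,fx=2.5,fy=2.5))
E
```

```text
[ 435.2 -346.9   60.9] [-61.8 -22.4]
{'location': [432.9, 225.1], 'score': 0.49} [  34.6 -145.8]
{'location': [434.6, 223.7], 'score': 0.68} [  38.1 -148.5]
{'location': [388.9, 181.3], 'score': 0.44} [ 99.9 -42.4]
```

View pics/t1.png

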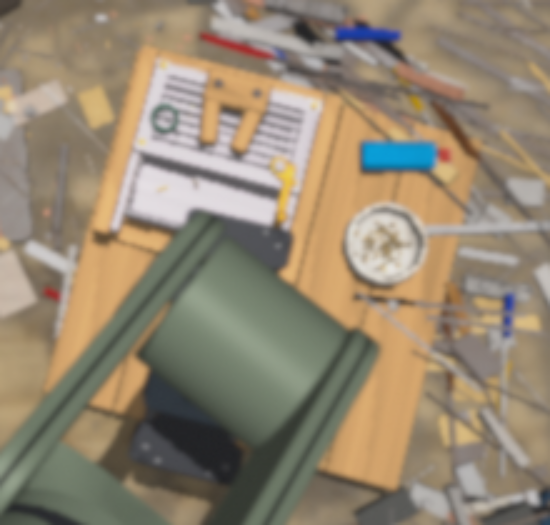

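The tin is hidden under the arm but in the fork, with its centre about 52 mm ahead of the TCP. The rest of the board is clear. I'll push on by about 45 mm and back off.

Emit:
arm_command:
  motion:
    - {"offset":[-0.012,0,0],"spin":0}
    - {"offset":[-0.012,0,0],"spin":0}
    - {"offset":[-0.012,0,0],"spin":0}
    - {"offset":[-0.008,0,0],"spin":0}
    - {"offset":[-0.003,0,0],"spin":0}

```text
time_s: 6.02
ee_pos: [422.7, -392.1, 60.9]
ee_rot: [180.0, -0.0, 74.5]
force: [0.9, 0.6, 0.5]
gripper_width: 39.6
gripper_force: 0.2
```

Emit:
arm_command:
  motion:
    - {"offset":[0.003,0,0],"spin":0}
    - {"offset":[0.01,0,0],"spin":0}
    - {"offset":[0.01,0,-0.04],"spin":0}
    - {"offset":[0.03,0,-0.05],"spin":0}
    - {"offset":[0.03,0,-0.05],"spin":0}
  jaw: 0.04

```text
time_s: 6.65
ee_pos: [445.1, -309.6, 202.2]
ee_rot: [-180.0, -0.0, 74.6]
force: [0.1, 0.0, 1.1]
gripper_width: 39.8
gripper_force: 0.0
```

```bash
python3 - <<'E'
from h import *
np.set_printoptions(precision=1,suppress=True)
s=env.state(); print(s['ee_pos'],box(s['ee_pos']))
for n in ['side','top']:
    c=cam(n); im,d=env.grab_frame(n)
    for t,z in [('scrap_tin',40),('hook_knob',95),('tray_lip',78.5)]:
        for r in env.pinpoint(n,t)[:2]: print(n,t,r,box(at_z(c,r['location'],z)))
    v,u=np.mgrid[:400,:640]; m=c[0]
    P=np.stack([(u-m['cx'])/m['fx']*d,(v-m['cy'])/m['fy']*d,d],-1)@c[1].T+c[2]
    B=(P[...,:2]-O)@np.array([[np.cos(YW),-np.sin(YW)],[np.sin(YW),np.cos(YW)]])
    k=(d>0)&(P[...,2]>47)&(P[...,2]<62)&(np.hypot(B[...,0]+62,B[...,1]+118)<60)
    if k.sum()>10: print('tin blob',k.sum(),cv2.minEnclosingCircle(np.float32(B[k])))
    cv2.imwrite(f'pics/{n}2.png',cv2.resize(im[120:330,280:500],None,fx=2.5,fy=2.5) if n=='top' else im)
E
```

```text
[ 445.1 -309.6  202.2] [-61.9  16.1]
side scrap_tin {'location': [395.5, 187.8], 'score': 0.76} [ -70.2 -118.7]
side hook_knob {'location': [341.9, 169.5], 'score': 0.63} [ 38.7 -51. ]
side tray_lip {'location': [337.8, 187.4], 'score': 0.59} [24.4  4. ]
tin blob 384 ((-63.2489013671875, -119.16727447509766), 42.32114791870117)
top scrap_tin {'location': [413.6, 266.3], 'score': 0.76} [ -53.1 -126.3]
top scrap_tin {'location': [259.4, 190.4], 'score': 0.54} [ 21.9 205.4]
top hook_knob {'location': [393.6, 207.3], 'score': 0.51} [ 43.5 -57.7]
tin blob 287 ((-63.70195007324219, -123.69996643066406), 39.26314163208008)
```

The tin now stands at box (-63,-121), clear of the tray. Next I close the jaws and go down left of the knob.

Emit:
arm_command:
  motion:
    - {"offset":[-0.011,0.056,0],"spin":0}
    - {"offset":[-0.01,0.056,0],"spin":0}
    - {"offset":[0,0,0.045],"spin":0}
    - {"offset":[0,0,0.025],"spin":0}
    - {"offset":[0,0,0],"spin":0}
  jaw: 0

```text
time_s: 7.68
ee_pos: [545.5, -360.8, 127.0]
ee_rot: [-179.6, -0.1, 74.5]
force: [0.4, 0.9, -0.1]
gripper_width: 0.3
gripper_force: 0.0
```

```bash
python3 - <<'E'
from h import *
np.set_printoptions(precision=1,suppress=True)
s=env.state(); print(s['ee_pos'],box(s['ee_pos']),s['gripper_width'])
im,d=env.grab_frame('side'); cv2.imwrite('pics/s3.png',cv2.resize(im[100:270,240:460],None,fx=3,fy=3))
E
```

```text
[ 545.5 -360.8  127. ] [48.4 -7.3] 0.3007819424348158
```

View pics/s3.png

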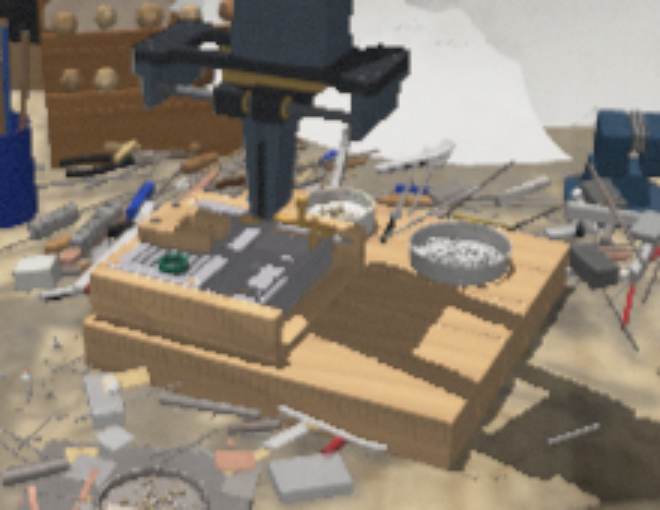

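The finger stands above the tray gap with the knob just to its right, at (303,205). I'll lower and push it in -y.

Emit:
arm_command:
  motion:
    - {"offset":[0,0,0.018],"spin":0}
    - {"offset":[-0.008,0,0],"spin":0}
    - {"offset":[-0.008,0,0],"spin":0}
    - {"offset":[-0.008,0,0],"spin":0}
    - {"offset":[-0.006,0,0],"spin":0}

```text
time_s: 8.35
ee_pos: [539.6, -391.1, 113.5]
ee_rot: [179.9, 0.0, 74.6]
force: [1.0, 0.9, -0.6]
gripper_width: 0.2
gripper_force: 0.4
```

Emit:
arm_command:
  motion:
    - {"offset":[-0.006,0,0],"spin":0}
    - {"offset":[-0.006,0,0],"spin":0}
    - {"offset":[-0.004,0,0],"spin":0}
    - {"offset":[0.02,0,0],"spin":0}
    - {"offset":[0.02,0,-0.04],"spin":0}

```text
time_s: 8.98
ee_pos: [543.4, -364.9, 149.7]
ee_rot: [-179.5, -0.1, 74.6]
force: [1.0, -0.1, 0.6]
gripper_width: 0.3
gripper_force: 0.0
```

```bash
python3 - <<'E'
from h import *
np.set_printoptions(precision=1,suppress=True)
s=env.state(); print(s['ee_pos'],box(s['ee_pos']))
for n in ['side']:
    c=cam(n); im,d=env.grab_frame(n)
    for t,z in [('hook_knob',95),('tray_lip',78.5),('scrap_tin',40)]:
        for r in env.pinpoint(n,t)[:2]: print(n,t,r,box(at_z(c,r['location'],z)))
cv2.imwrite('pics/s4.png',cv2.resize(im[130:230,270:410],None,fx=5,fy=5))
E
```

```text
[ 543.4 -364.9  149.7] [ 47.4 -11.9]
side hook_knob {'location': [341.1, 167.4], 'score': 0.45} [ 44.8 -60.5]
side hook_knob {'location': [241.1, 296.0], 'score': 0.17} [  2.  394.8]
side tray_lip {'location': [336.3, 188.1], 'score': 0.75} [26.   8.4]
side scrap_tin {'location': [393.1, 188.6], 'score': 0.79} [ -66.3 -112.5]
side scrap_tin {'location': [347.3, 205.1], 'score': 0.36} [1.1 4.3]
```

View pics/s4.png

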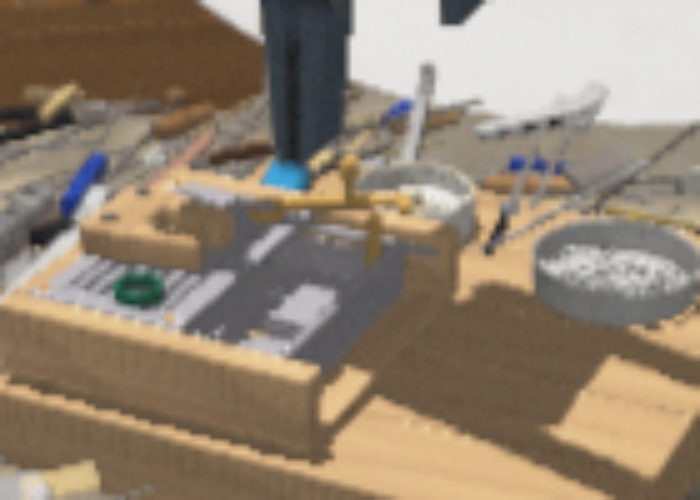

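The hook has swung past the stud, which now stands alone at (373,220). I'll check the angle numerically.

```bash
python3 - <<'E'
from h import *
c=cam('side')
def W(x,y,z): return [O[0]+np.cos(YW)*x-np.sin(YW)*y,O[1]+np.sin(YW)*x+np.cos(YW)*y,z+40]
f=lambda P:[round((a-b)*5) for a,b in zip(proj(c,P),(270,130))]
print('pivot',f(W(84,-46,45)),'stud',f(W(29,-46,53)))
for t in (0,.25,.5,.75,1): print(t,'knobtop',f(W(84-41*np.cos(t),-46-41*np.sin(t),65)),'end',f(W(84-66*np.cos(t),-46-66*np.sin(t),43)))
E
```

```text
pivot [265, 204] stud [375, 210]
0 knobtop [347, 180] end [397, 234]
0.25 knobtop [353, 171] end [407, 219]
0.5 knobtop [354, 162] end [407, 204]
0.75 knobtop [349, 153] end [399, 189]
1 knobtop [339, 145] end [383, 176]
```

Observed knob top is (350,157) and free end (412,203), which gives a hook angle of about 0.5 rad. That is clear of the stud. Next I lower behind the lip.

Emit:
arm_command:
  motion:
    - {"offset":[0.02,-0.001,0],"spin":0}
    - {"offset":[0,0,0.038],"spin":0}
    - {"offset":[0,0,0.02],"spin":0}
    - {"offset":[0,0,0.018],"spin":0}
    - {"offset":[0,0,0],"spin":0}

```text
time_s: 9.8
ee_pos: [549.1, -346.5, 74.9]
ee_rot: [-179.8, -0.1, 74.6]
force: [-0.2, 0.1, 0.1]
gripper_width: 0.5
gripper_force: 0.0
```

Emit:
arm_command:
  motion:
    - {"offset":[0,-0.006,0],"spin":0}
    - {"offset":[0,-0.006,0],"spin":0}
    - {"offset":[0,-0.008,0],"spin":0}
    - {"offset":[0,-0.01,0],"spin":0}
    - {"offset":[0,-0.01,0],"spin":0}

```text
time_s: 10.42
ee_pos: [511.4, -336.9, 77.5]
ee_rot: [179.9, 0.0, 74.6]
force: [2.2, 1.0, 1.3]
gripper_width: 0.3
gripper_force: 1.0
```

Emit:
arm_command:
  motion:
    - {"offset":[0,-0.01,0],"spin":0}
    - {"offset":[0,-0.01,0],"spin":0}
    - {"offset":[0,-0.01,0],"spin":0}
    - {"offset":[0,-0.01,0],"spin":0}
    - {"offset":[0,-0.01,0],"spin":0}

```text
time_s: 11.05
ee_pos: [462.7, -323.4, 76.9]
ee_rot: [-180.0, -0.0, 74.6]
force: [2.8, 1.4, 0.9]
gripper_width: 0.8
gripper_force: 1.0
```

```bash
python3 - <<'E'
from h import *
np.set_printoptions(precision=1,suppress=True)
s=env.state(); print(s['ee_pos'],box(s['ee_pos']),s['force'])
c=cam('side'); im,d=env.grab_frame('side')
for t,z in [('tray_lip',78.5),('scrap_tin',40)]:
    for r in env.pinpoint('side',t)[:1]: print(t,r,box(at_z(c,r['location'],z)))
E
```

```text
[ 462.7 -323.4   76.9] [-41.3   7.3] [2.8 1.4 0.9]
tray_lip {'location': [371.3, 197.0], 'score': 0.92} [-56.2  14.1]
scrap_tin {'location': [391.7, 187.7], 'score': 0.78} [ -61.9 -115.4]
```

Drawing at about 2-3 N, as expected. About 13 mm remains; going slowly to the stop.

Emit:
arm_command:
  motion:
    - {"offset":[0,-0.005,0],"spin":0}
    - {"offset":[0,-0.004,0],"spin":0}
    - {"offset":[0,-0.002,0],"spin":0}
    - {"offset":[0,-0.002,0],"spin":0}

```text
time_s: 11.7
ee_pos: [450.8, -320.3, 76.9]
ee_rot: [180.0, 0.0, 74.6]
force: [2.2, -1.3, -1.3]
gripper_width: 0.3
gripper_force: 0.8
```

Emit:
arm_command:
  motion:
    - {"offset":[0,-0.002,0],"spin":0}
    - {"offset":[0,-0.001,0],"spin":0}

```text
time_s: 11.95
ee_pos: [449.1, -319.9, 77.1]
ee_rot: [179.8, 0.0, 74.6]
force: [6.0, -0.8, -3.4]
gripper_width: 0.5
gripper_force: 2.8
```

Emit:
arm_command:
  motion:
    - {"offset":[0,-0.002,0],"spin":0}
    - {"offset":[0,0,0],"spin":0}

```text
time_s: 12.2
ee_pos: [449.0, -320.0, 77.4]
ee_rot: [179.6, 0.0, 74.5]
force: [8.3, -0.5, -4.0]
gripper_width: 0.4
gripper_force: 4.1
```

At the stop: the force rises and there is no more travel. I'll back off the lip and lift away.

Emit:
arm_command:
  motion:
    - {"offset":[0,0.006,0],"spin":0}
    - {"offset":[0,0.006,0],"spin":0}
    - {"offset":[0,0,-0.04],"spin":0}
    - {"offset":[0,0,-0.05],"spin":0}
    - {"offset":[0,0,-0.05],"spin":0}

```text
time_s: 12.82
ee_pos: [456.9, -321.8, 218.1]
ee_rot: [-179.9, -0.0, 74.6]
force: [0.5, -1.1, 0.1]
gripper_width: 0.9
gripper_force: 0.0
```

```bash
python3 - <<'E'
from h import *
np.set_printoptions(precision=1,suppress=True)
s=env.state(); print(s['ee_pos'],s['force'])
for n in ['side','top']:
    c=cam(n); im,d=env.grab_frame(n)
    for t,z in [('tray_lip',78.5),('scrap_tin',40),('sort_dish',40),('small_ring',80)]:
        for r in env.pinpoint(n,t)[:1]: print(n,t,r,box(at_z(c,r['location'],z)))
    if n=='side': cv2.imwrite('pics/s5.png',cv2.resize(im[130:250,260:420],None,fx=5,fy=5))
E
```

```text
[ 456.9 -321.8  218.1] [ 0.5 -1.1  0.1]
side scrap_tin {'location': [391.3, 186.1], 'score': 0.64} [ -58.6 -122.9]
side sort_dish {'location': [348.8, 172.8], 'score': 0.51} [  60.7 -147.8]
side small_ring {'location': [297.5, 191.0], 'score': 0.64} [94.5 57.9]
top tray_lip {'location': [444.4, 183.8], 'score': 0.59} [ 112.4 -143.5]
top scrap_tin {'location': [411.4, 266.7], 'score': 0.89} [ -54.9 -122.3]
top sort_dish {'location': [432.3, 224.6], 'score': 0.89} [  35.3 -144.5]
top small_ring {'location': [346.8, 167.8], 'score': 0.41} [99.3 44.9]
```

View pics/s5.png

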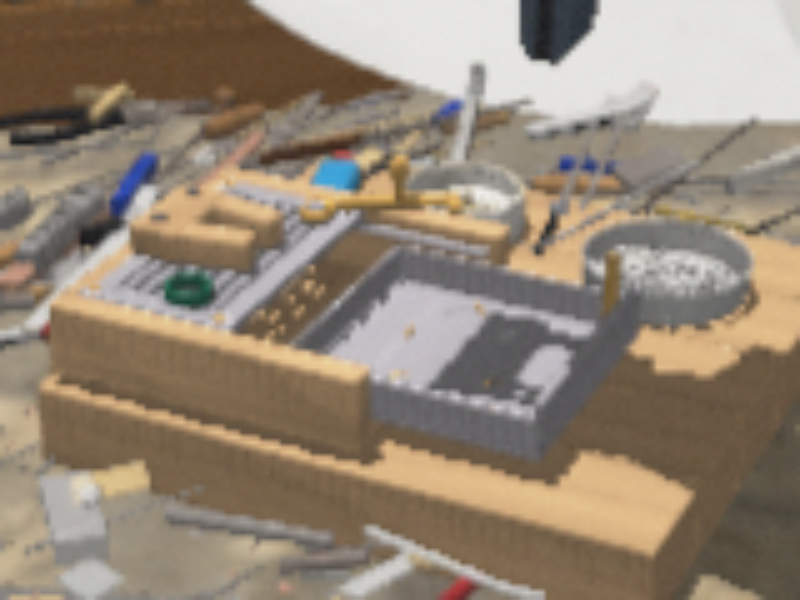

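The tray stands fully out with its lip at about (590,370). The stud is at (612,280), the tin is clear behind it at (665,270), and everything else is in place. Handing in.

```bash
python3 -c "
from workcell import env
print(env.job_done())"
```

```text
the job is handed in; nothing more can be done
None
```

I slid the tin aside along the board, swung the hook off its stud and drew the tray out to its stop. The job was handed in at about 13 s, with nothing touching the gripper; the hand-in returned no verdict.

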